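# Clock a drive shaft and hold its collar on the flat

## Task

Take the upright drive shaft between the fingers and turn it until its flat faces the red pointer on the drive's cover. Then slide the loose shaft collar over it with its brass set screw on that flat, push it and the sprung orange ring under it fully down, and finish while still holding it pressed down there, not letting go, so that the set screw can be tightened. Leave the other parts on the bench where they are.

Things in the scene. Friction and masses are not known exactly. Their poses are not given: they have to be found in the camera images.
- index (a point): Red triangular pointer on top of the drive's cover, its tip towards the shaft. The drive is fixed to the bench: blue gearbox, base 110 x 90 mm, cover 46 mm above the bench. This point is the pointer's outer end, 45 mm from the shaft axis along the drive's -x axis, 49 mm above the bench; axes are the drive's (x from pointer to shaft, z up).
- shoulder (a point): Point on the shaft axis, on top of the round 38 mm wide shoulder of the drive, 64 mm above the bench; its axes are the drive's (-x towards the red pointer, z up). Fixed to the drive.
- shaft_mid (a point): Point on the axis of the upright bright steel shaft, 30 mm above the shoulder. Shaft 20 mm in diameter, top 47 mm above the shoulder with a 2 mm chamfer; one blackened flat along its length, 6 mm from the axis (16 mm thick there, 20 mm elsewhere); a black line on its end points to the flat. Axes turn with the shaft: -x points out of the flat, z up. 39 mm of it stands bare above the orange ring.
- shaft (a joint): Turn of the shaft about the upright axis, rad, positive counter-clockwise from above; 0 when the flat faces the red pointer. Range -2.6 to 2.6; it starts 0.5 to 1.3 rad away, turns with light friction (0.04 N m) and stays where it is left.
- thrust_ring (a joint): How far the sprung orange ring round the foot of the shaft is pressed down, m: 0 at rest, 0.005 fully down on the shoulder. Its spring pushes up with 3 N at the start and 9 N fully down, so it lifts the collar when that is let go.
- ring_top (a point): Centre of the orange ring's upper face (36 mm wide, bore 25 mm), on the shaft axis, 8 mm above the shoulder at rest, 3 mm above it fully down.
- collar_center (a point): Centre of the loose dark steel shaft collar, half-way up. Diameter 46 mm, 30 mm high, about 0.15 kg, through bore of 23 mm along its z axis; two milled flats on its +y and -y sides, 34 mm apart, to grip it by. Its -x axis points to the set screw. It stands upright on the bench, centre 15 mm above it.
- set_screw (a point): Outer end of the brass set screw in the collar's side, 23 mm from the collar's axis along its -x axis, half-way up. Its 5 mm thick tip stands out into the bore to 7.5 mm from the axis, so the collar slides past half-way only with the screw within about 0.3 rad of the shaft's flat. Axes as the collar's.
- gear_box_small_mid (a point): Middle of a small loose brass gearbox, 36 x 103 x 28 mm, a bystander.
- drive_bogie_mid (a point): Middle of a loose geared axle set with four dark wheels, 70 x 69 x 31 mm, a bystander.
- radio_receiver_mid (a point): Middle of a loose black receiver box, 38 x 61 x 17 mm, a bystander.
Things that resemble listed ones, but are neither listed nor needed, are in the scene too. What is shaped like the part that bears collar_center but blue or green is not meant.

How it is judged:
On the way:
1. the fingers have the shaft and its flat faces the red pointer (within 0.2 rad), while the collar is still off it (contact force between the fingers and shaft above 1 N and value of joint shaft between -0.2 and 0.2 rad and horizontal distance between collar_center and shoulder above 0.05 m), for 0.2 s.
At the end, for the whole second after the job is handed in: Collar upright on the shaft (axis within 4 mm, tilt under 0.1 rad), set screw on the flat, flat facing the red pointer within 0.3 rad, orange ring pressed down at least 3.5 of its 5 mm (collar centre under 20.5 mm above the shoulder), fingers still on the collar with over 2 N (value of joint shaft between -0.3 and 0.3 rad and horizontal distance between collar_center and shoulder below 0.004 m and z of collar_center in the frame of shoulder below 0.0205 m and x of set_screw in the frame of shaft_mid below -0.018 m and angle between collar_center's own z axis and vertical below 0.1 rad and value of joint thrust_ring above 0.0035 m and contact force between the fingers and collar above 2 N); the arm keeps its last pose, push and grip.
It fails at once if a bystander on the bench is moved by more than 20 mm (distance of any of gear_box_small_mid, drive_bogie_mid, radio_receiver_mid from where it was at the start of the episode above 0.02 m).
It also fails if it takes over 58 s, if anything falls off the work surface, if the arm or the gripper's body presses on something with over 40 N, if the wrist force passes 120 N, or if a joint passes its speed limit or range.

## Robot

A 6-joint arm with a two-finger parallel gripper is mounted at the origin on a cart in front of the work surface, level with it; the furniture and walls round the work are solid. World frame = base frame: x ahead of the robot, y to its left, z up, the work surface at z = 0. Lengths are in m, angles in rad, forces in N, time in s.
With the tool pointing down it reaches from about 0.35 to 0.775 m from the base axis. Payload 5.5 kg.
Tool frame: the origin (TCP) lies midway between the tips of the shut fingers; the grasp point (between the pads) lies grasp_offset behind it (grasp_offset is the distance from the TCP to the grasp point, in m); z points along the fingers, y is the line along which they close (so a half turn about z gives the same grasp; the last joint's range is limited). The gripper opens to 85 mm and grips with 20 to 120 N. Pads are 22 mm wide; open, the fingers measure 114 mm over their backs; the gripper's body (76 mm by 85 mm) begins 54 mm behind the grasp point. The pads swing forward as they close: fully open they stand 13 mm farther back than shut.
Start: joints at [1.021, 0.313, 0.046, 1.304, 0, 1.431], TCP at [0.229, 0.527, 0.231] pointing down, gripper open.
Joint ranges: [-2.76, 2.76], [-0.86, 1.69], [-1.03, 1.26], [-2.2, 2.34], [-1.47, 1.5], [-3.14, 3.14]. Speed limits (rad/s): [2.57, 2.57, 3.14, 3.14, 3.14, 3.14].

## Interface

Orientations are given as a unit quaternion [w, x, y, z].
In Python, from workcell import * gives the robot as it stands.
- The arm moves only by the tool step_arm, never from a script. Its argument "deltas" is a list of rows, each a list of 7 numbers: the shift along the world's x, y, z in mm, then the turn, a rotation vector about the world's x, y, z in degrees, then the gripper's target within -1 to 1 (fully open at 1, half-way at 0, shut at -1). A call has 1 to 5 rows; each row shifts and turns the commanded pose from where the row before left it; what a row does not reach is not made up. A row lasts 1/10 s, in which the tool goes at most 50 mm and 8.59 degrees, less where a joint would pass 70% of its speed; a pose out of reach is approached as far as the arm can. A call is refused whole if a number of a shift passes 50 or a number of a turn 8.59, either way. A call with a gripper value outside its range is refused whole. The fingers move at their own pace and stop on an object; "newtons" is the grip in N (left out, the last holds). Time passes only in rows, so rows that do not move let the fingers close. It gives the time, the measured TCP pose, the force, the opening and the grip force at its end, in the units of the state.
- get_state(): the state, without advancing time (a new reading comes with each control period).
- read_camera(name): name is "side" or "top"; returns a dict with "image" (480x640x3 uint8, red, green, blue), "z_map" (480x640 float32, m along the optical axis (not along the pixel's ray), 0 where there is no reading), "K" (3x3 intrinsics, pixels), "world_from_camera" (4x4, takes a point from camera to world coordinates). Camera axes: x right, y down, z forward; pixel columns grow to the right and rows downward; lengths in m; the calibration is good to about 2 mm. A picture is of the moment at which its call begins.
- hand_in(): hands the job in; it is judged then, once.
The state is a dict: "clock": time; "joint_pos": joint angles; "qvel": joint speeds; "tau": joint torques, N m; "tcp_pos": TCP position; "orientation": TCP orientation; "wrist_force": force on the tool from outside, world axes, zero at the start; "ft_torque": the same for the moment, N m; "finger_gap": finger opening in m; "grip_force": force on a finger pad.
Only numpy, scipy, OpenCV 4.12 (cv2) and the standard library are available. Lean on these libraries where they do the work, as an engineer would, in place of code of your own. Each camera call takes 0.05 s, during which the arm holds its last target. There are 200 camera calls.

## Working session

There is one attempt and no reset: what is moved stays moved. The work goes in short steps, Python scripts to look and compute and a tool call to move; the robot and the scene stay as the last step left them, time stands still between calls to the robot, and variables do not carry over. Pictures are saved under pics/ and viewed, at most 10 in all, crops included, and the job is handed in when it is done.

Besides the shell and the picture viewer there is one more tool, called after "Emit:" as name(argument=value, ...) on one line, values as JSON. step_arm: Moves the arm, as the interface text tells. Its arguments: {"type":"object","properties":{"deltas":{"type":"array","items":{"type":"array","items":{"type":"number"}}},"newtons":{"type":"number"}},"required":["deltas"]}

```bash
mkdir -p pics; ls; python3 - <<'E'
from workcell import *
import cv2, numpy as np
s=get_state(); print(s); 
try: print(grasp_offset)
except Exception as e: print(e)
for n in("top","side"):
    c=read_camera(n); cv2.imwrite(f"pics/{n}0.png",c["image"][:,:,::-1]); np.savez(f"{n}0.npz",**c); print(c["K"],c["world_from_camera"])
E
```

```text
pics
{'clock': 0.0, 'joint_pos': array([ 1.02141495e+00,  3.14019179e-01,  4.49332323e-02,  1.30359474e+00,
       -2.16480244e-05,  1.43120603e+00]), 'qvel': array([ 0.00079586, -0.00027482,  0.00070698,  0.00120771,  0.00175071,
       -0.00012997]), 'tau': array([ 3.16873484e-04, -4.80625355e+01,  2.98534960e+01,  1.92875013e-02,
       -3.13999981e-04, -2.86405805e-05]), 'tcp_pos': array([0.22881932, 0.52692981, 0.23037949]), 'orientation': array([-3.07998327e-04,  2.03464787e-01,  9.79081811e-01, -8.90482148e-04]), 'wrist_force': array([ 0.06168929, -0.82445196,  0.07314482]), 'ft_torque': array([-0.01082821,  0.00076778,  0.03758342]), 'grip_force': 0.0, 'finger_gap': 0.08577064079110791}
0.0187
[[540.10604253   0.         319.17998375]
 [  0.         540.10604253 245.16889609]
 [  0.           0.           1.        ]] [[-2.57615130e-03 -9.85501810e-01  1.69645351e-01  4.20345116e-01]
 [-9.99996599e-01  2.60794741e-03 -3.54011437e-05 -5.06620035e-02]
 [-4.07538262e-04 -1.69644865e-01 -9.85505177e-01  1.08057557e+00]
 [ 0.00000000e+00  0.00000000e+00  0.00000000e+00  1.00000000e+00]]
[[533.68172124   0.         318.60415214]
 [  0.         533.68172124 234.22482655]
 [  0.           0.           1.        ]] [[ 0.8142345  -0.25038911  0.52376281 -0.01103782]
 [-0.5802737  -0.37815008  0.7213078  -0.87329341]
 [ 0.01745333 -0.89123948 -0.45319706  0.61653324]
 [ 0.          0.          0.          1.        ]]
```

View pics/top0.png

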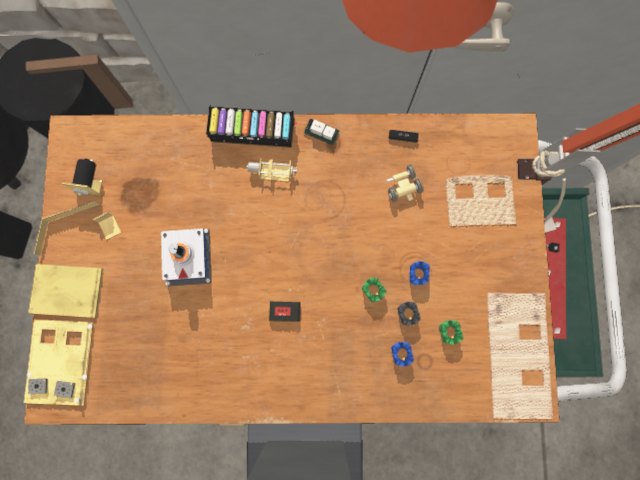

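View pics/side0.png

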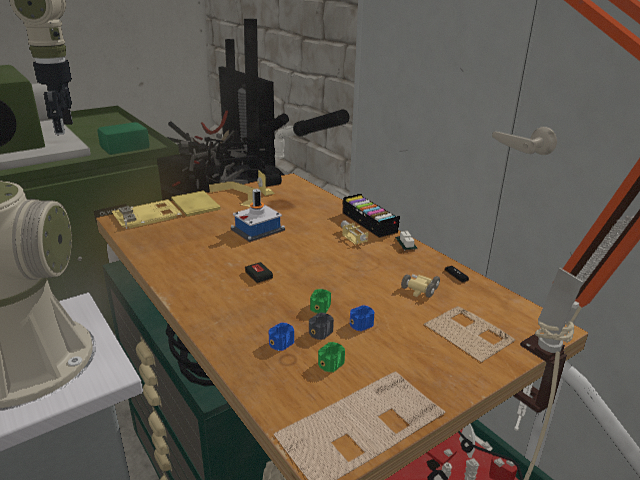

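The top view shows the drive at (185,257) with its red pointer at (183,273), the dark collar at (409,314) among blue and green look-alikes, and the receiver at (285,311). I'll zoom in on the drive and the collar.

```bash
cat > h.py <<'E'
import cv2, numpy as np
def ray(c,u,v,z):
    K,T=c["K"],c["world_from_camera"]; d=T[:3,:3]@np.linalg.inv(K)@[u,v,1]; o=T[:3,3]
    return o+d*(z-o[2])/d[2]
def proj(c,p):
    T=np.linalg.inv(c["world_from_camera"]); q=c["K"]@(T[:3,:3]@np.asarray(p)+T[:3,3]); return q[:2]/q[2]
def crop(c,u,v,r,S=400): return cv2.resize(c["image"][v-r*3//4:v+r*3//4,u-r:u+r,::-1],(S,S*3//4),interpolation=cv2.INTER_CUBIC)
E
python3 - <<'E'
from h import *
t=dict(np.load("top0.npz"));s=dict(np.load("side0.npz"))
cv2.imwrite("pics/c1.png",np.vstack([np.hstack([crop(t,185,256,32),crop(t,409,314,24)]),np.hstack([crop(s,257,212,32),crop(s,321,326,24)])]))
E
```

```text
(no output)
```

View pics/c1.png

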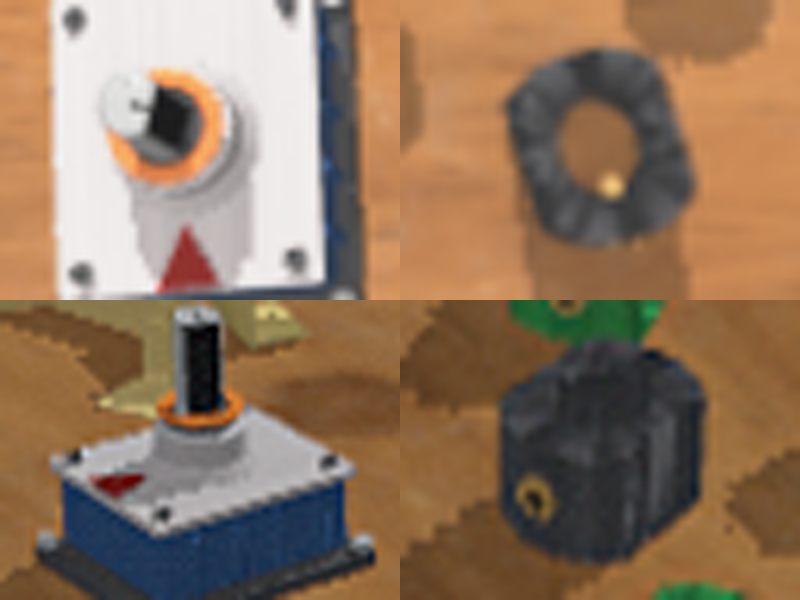

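Top-left crop: the black flat faces image right and slightly down, about 70° counter-clockwise from the pointer, and the pointer faces image down. Right crops: the collar's screw faces image down and about 15° right, with the milled flats on its left and right. Next I'll measure these.

```bash
python3 - <<'E'
from h import *
t=dict(np.load("top0.npz"));s=dict(np.load("side0.npz"))
def cent(c,box,f,z,name):
    u0,v0,u1,v1=box; hsv=cv2.cvtColor(c["image"],cv2.COLOR_RGB2HSV)[v0:v1,u0:u1].astype(int)
    m=f(hsv[...,0],hsv[...,1],hsv[...,2]).astype(np.uint8)
    n,l,st,ce=cv2.connectedComponentsWithStats(m); k=1+np.argmax(st[1:,4]); ct=cv2.findContours((l==k).astype(np.uint8),0,2)[0][0]+[u0,v0]
    e=cv2.minEnclosingCircle(ct.astype(np.int32)); r=cv2.minAreaRect(ct.astype(np.int32))
    cc=ce[k]+[u0,v0]
    print(name,st[k,4],"cent",cc,ray(c,*cc,z).round(4),"circ",e,ray(c,*e[0],z).round(4),"rect",r)
    return ct
# top view
cent(t,(153,224,217,288),lambda h,s,v:(s<40)&(v>170),.046,"cover")
cent(t,(153,224,217,288),lambda h,s,v:((h<5)|(h>172))&(s>130)&(v>60),.049,"pointer")
cent(t,(165,235,205,265),lambda h,s,v:(h>4)&(h<20)&(s>130)&(v>150),.072,"ring")
cent(t,(165,238,200,265),lambda h,s,v:(v<70)&(s<120),.09,"flat")
ct=cent(t,(385,295,433,335),lambda h,s,v:(s<90)&(v<110),.03,"collar")
cent(t,(395,305,425,330),lambda h,s,v:(h>12)&(h<30)&(v>190)&(s>60),.015,"screw")
cent(s,(297,308,345,350),lambda h,s,v:(s<90)&(v<110),.015,"collar side")
cent(s,(308,322,322,336),lambda h,s,v:(h>12)&(h<30)&(v>90)&(s>110),.015,"screw side")
cent(s,(225,188,289,236),lambda h,s,v:(h>4)&(h<20)&(s>150)&(v>150),.072,"ring side")
cent(s,(225,188,289,236),lambda h,s,v:((h<5)|(h>172))&(s>130)&(v>60),.049,"pointer side")
# crop coords -> world
f=lambda x,y:(185-32+x/6.25,256-24+y/6.25)
print("shaft top",ray(t,*f(127,106),.111),"coverscrews")
for q in((75,20),(287,8),(80,274),(294,260)): print(ray(t,*f(*q),.047).round(4))
g=lambda x,y:(321-24+(x-400)/8.33,326-18+(y-300)/8.33)
g2=lambda x,y:(409-24+(x-400)/8.33,314-18+y/8.33)
print("bore top",ray(t,*g2(600,145),.03)[:2],"screw tip",ray(t,*g2(612,185),.015),"screw side",ray(s,*g(534,497),.015))
for p in((510,105),(540,220),(660,75),(692,185)): print(ray(t,*g2(*p),.03).round(4))
fs=lambda x,y:(257-32+x/6.25,212-24+(y-300)/6.25)
print("side top",ray(s,*fs(197,316),.111))
for x,y,z in((188,325,.109),(222,322,.109)): print("flat edge",ray(s,*fs(x,y),z))
E
```

```text
cover 1610 cent [182.63416149 253.25776398] [0.5832 0.2141 0.046 ] circ ((182.5, 254.0), 31.70577621459961) [0.5818 0.2143 0.046 ] rect ((182.31509399414062, 254.00685119628906), (49.188499450683594, 42.37834930419922), 87.87889862060547)
pointer 39 cent [182.43589744 274.07692308] [0.5423 0.2121 0.049 ] circ ((182.08489990234375, 273.5943298339844), 4.595234394073486) [0.5432 0.2128 0.049 ] rect ((183.27589416503906, 274.1896667480469), (6.434016227722168, 8.534918785095215), 23.198591232299805)
ring 89 cent [180.82022472 253.57303371] [0.5785 0.2108 0.072 ] circ ((179.0, 252.0), 8.944372177124023) [0.5816 0.2144 0.072 ] rect ((180.1745147705078, 252.82215881347656), (13.681173324584961, 17.20387077331543), 34.99202346801758)
flat 47 cent [179.76595745 250.82978723] [0.5809 0.2083 0.09  ] circ ((180.0, 250.5), 4.924529075622559) [0.5815 0.2079 0.09  ] rect ((179.76922607421875, 250.6538543701172), (6.0796003341674805, 8.43299388885498), 11.309932708740234)
collar 302 cent [408.49668874 313.34768212] [ 0.4671 -0.2229  0.03  ] circ ((408.5, 313.5), 11.85336971282959) [ 0.4668 -0.2229 
[... 874 characters left out ...]
94987487793)
pointer side 16 cent [243.5625 216.8125] [0.5443 0.2113 0.049 ] circ ((243.5, 216.5), 3.5356338024139404) [0.5451 0.213  0.049 ] rect ((243.5, 217.0), (2.0, 7.0), 90.0)
shaft top [0.58095107 0.21472211 0.111     ] coverscrews
[0.6188 0.2496 0.047 ]
[0.6224 0.1837 0.047 ]
[0.5392 0.2444 0.047 ]
[0.5434 0.1787 0.047 ]
bore top [ 0.46698604 -0.22386906] screw tip [ 0.45831639 -0.22887277  0.015     ] screw side [ 0.4475124  -0.23055606  0.015     ]
[ 0.4763 -0.2033  0.03  ]
[ 0.4498 -0.2095  0.03  ]
[ 0.4831 -0.2383  0.03  ]
[ 0.4577 -0.2449  0.03  ]
side top [0.5833816  0.21068019 0.111     ]
flat edge [0.57814112 0.20875312 0.109     ]
flat edge [0.59091877 0.2041423  0.109     ]
```

Emit:
step_arm(deltas=[[35, -31, 0, 0, 0, 1, 0], [35, -31, 0, 0, 0, 1, 0], [35, -31, 0, 0, 0, 1, 0], [35, -31, 0, 0, 0, 0.5, 0], [35, -31, 0, 0, 0, 0, 0]], newtons=30)

```text
clock: 0.6
tcp_pos: [0.405, 0.3709, 0.231]
orientation: [-0.0, 0.173, 0.985, -0.0]
wrist_force: [-0.0, -0.1, -0.2]
finger_gap: 0.0427
grip_force: 0.0
```

Emit:
step_arm(deltas=[[35, -31, 0, 0, 0, 0, 0], [35, -31, 0, 0, 0, 0, 0], [35, -31, 0, 0, 0, 0, 0], [35, -31, 0, 0, 0, 0, 0], [35, -31, 0, 0, 0, 0, 0]])

```text
clock: 1.1
tcp_pos: [0.5801, 0.2158, 0.2309]
orientation: [-0.0, 0.174, 0.985, -0.0]
wrist_force: [1.1, 1.6, 0.0]
finger_gap: 0.0427
grip_force: 0.0
```

Emit:
step_arm(deltas=[[0, 0, 0, 0, 0, 0, 0], [0, 0, 0, 0, 0, 0, 0]])

```text
clock: 1.3
tcp_pos: [0.5794, 0.2162, 0.2302]
orientation: [-0.001, 0.175, 0.985, -0.0]
wrist_force: [-1.1, -0.3, -0.2]
finger_gap: 0.0429
grip_force: 0.0
```

Emit:
step_arm(deltas=[[2, -2, -35, 0, 0, 0, 0], [0, 0, -35, 0, 0, 0, 0], [0, 0, -30, 0, 0, 0, 0], [0, 0, -30, 0, 0, 0, 0], [0, 0, -20, 0, 0, 0, 0]])

```text
clock: 1.8
tcp_pos: [0.5783, 0.2166, 0.079]
orientation: [-0.002, 0.172, 0.985, -0.0]
wrist_force: [-0.5, -0.7, -0.3]
finger_gap: 0.0426
grip_force: 0.0
```

Emit:
step_arm(deltas=[[0, 0, 0, 0, 0, 0, -1], [0, 0, 0, 0, 0, 0, -1], [0, 0, 0, 0, 0, 0, -1], [0, 0, 0, 0, 0, 0, -1], [0, 0, 0, 0, 0, 0, -1]], newtons=30)

```text
clock: 2.3
tcp_pos: [0.5799, 0.2183, 0.0812]
orientation: [-0.001, 0.172, 0.985, 0.002]
wrist_force: [1.4, 7.9, -10.8]
finger_gap: 0.016
grip_force: 30.0
```

Emit:
step_arm(deltas=[[0, 0.5, 0, 0, 0, -8, -1], [0.5, 0, 0, 0, 0, -8.4, -1], [0.3, 0, 0, 0, 0, -8.4, -1], [0.3, 0, 0, 0, 0, -8.4, -1], [0, 0, 0, 0, 0, -8.4, -1]])

```text
clock: 2.8
tcp_pos: [0.5826, 0.2197, 0.0813]
orientation: [-0.001, 0.513, 0.858, 0.003]
wrist_force: [5.0, 10.4, -16.0]
finger_gap: 0.0157
grip_force: 30.2
```

Emit:
step_arm(deltas=[[0, 0, 0, 0, 0, -8.4, -1], [0, 0, 0, 0, 0, -8.4, -1], [0, 0, 0, 0, 0, -8.2, -1], [0, 0, 0, 0, 0, 0, -1], [0, 0, 0, 0, 0, 0, -1]])

```text
clock: 3.3
tcp_pos: [0.5844, 0.2195, 0.0813]
orientation: [-0.0, 0.685, 0.729, 0.004]
wrist_force: [9.3, 9.8, -18.0]
finger_gap: 0.0158
grip_force: 29.5
```

Emit:
step_arm(deltas=[[0, 0, 0, 0, 0, 0, -1], [0, 0, 0, 0, 0, 0, -1], [0, 0, 0, 0, 0, 0, 0], [0, 0, 0, 0, 0, 0, 0], [0, 0, 0, 0, 0, 0, 0]])

```text
clock: 3.8
tcp_pos: [0.5827, 0.2162, 0.0829]
orientation: [0.001, 0.686, 0.728, 0.001]
wrist_force: [0.5, -0.8, -0.3]
finger_gap: 0.0428
grip_force: 0.0
```

Emit:
step_arm(deltas=[[0, 0, 20, 0, 0, 0, 0], [0, 0, 30, 0, 0, 0, 0], [0, 0, 30, 0, 0, 0, 0], [0, 0, 30, 0, 0, 0, 0], [-22, -45, 10, 0, 0, 8.5, 0]])

```text
clock: 4.3
tcp_pos: [0.5646, 0.1748, 0.2056]
orientation: [0.003, 0.627, 0.779, 0.004]
wrist_force: [0.5, -1.2, 1.3]
finger_gap: 0.0426
grip_force: 0.0
```

Emit:
step_arm(deltas=[[-12, -45, 0, 0, 0, 8.5, 0], [-12, -45, 0, 0, 0, 8.5, 0], [-12, -45, 0, 0, 0, 8.5, 0], [-12, -45, 0, 0, 0, 8.5, 0], [-12, -45, 0, 0, 0, 8.5, 0]])

```text
clock: 4.8
tcp_pos: [0.5039, -0.0423, 0.2023]
orientation: [0.001, 0.323, 0.946, 0.0]
wrist_force: [0.3, -0.3, -0.6]
finger_gap: 0.0428
grip_force: 0.0
```

```bash
python3 - <<'E'
from workcell import *
from h import *
t=read_camera("top"); s=read_camera("side"); np.savez("top1.npz",**t); np.savez("side1.npz",**s)
cv2.imwrite("pics/c2.png",np.vstack([np.hstack([crop(t,185,256,32),crop(t,409,314,24)]),np.hstack([crop(s,257,212,32),cv2.resize(s["image"][:,:,::-1],(400,300))])]))
E
```

```text
(no output)
```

View pics/c2.png

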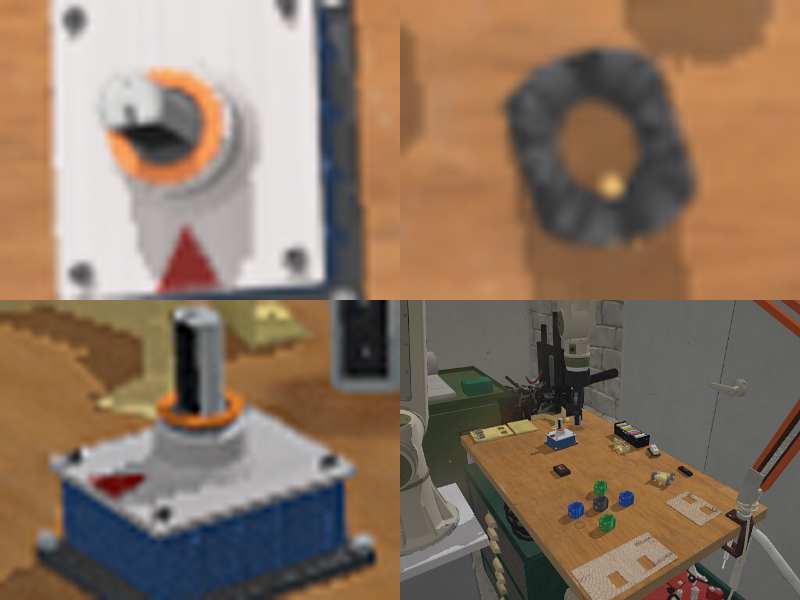

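The flat now faces the pointer: in the top-left crop its chord is at (105..163, 128), square to the pointer. The collar has not moved. I'll go and grasp it.

Emit:
step_arm(deltas=[[-6, -30, 0, 0, 0, 8.5, 0.4], [-6, -30, 0, 0, 0, 8.5, 0.4], [-6, -30, 0, 0, 0, 8.5, 0.4], [-6, -30, 0, 0, 0, 8.5, 0.4], [-6, -30, 0, 0, 0, 8.5, 0.4]])

```text
clock: 5.4
tcp_pos: [0.4746, -0.1913, 0.2021]
orientation: [0.001, -0.042, 0.999, -0.0]
wrist_force: [-0.2, 0.4, -0.5]
finger_gap: 0.0597
grip_force: 0.0
```

Emit:
step_arm(deltas=[[-6, -30, 0, 0, 0, 8, 0.4], [0, 0, 0, 0, 0, 0, 0.4], [0, 0, 0, 0, 0, 0, 0.4]])

```text
clock: 5.7
tcp_pos: [0.4686, -0.2207, 0.2016]
orientation: [0.0, -0.107, 0.994, 0.0]
wrist_force: [0.1, 0.0, 0.2]
finger_gap: 0.0597
grip_force: 0.0
```

Emit:
step_arm(deltas=[[-0.5, -2, -45, 0, 0, 3, 0.4], [0, 0, -45, 0, 0, 0, 0.4], [0, 0, -45, 0, 0, 0, 0.4], [0, 0, -35, 0, 0, 0, 0.4], [0, 0, -15, 0, 0, 0, 0.4]])

```text
clock: 6.2
tcp_pos: [0.4662, -0.2194, 0.0131]
orientation: [-0.002, -0.135, 0.991, 0.002]
wrist_force: [-1.0, -0.1, 0.3]
finger_gap: 0.0593
grip_force: 0.0
```

Emit:
step_arm(deltas=[[0, 0, -9, 0, 0, 0, 0.4], [0, 0, 0, 0, 0, 0, 0.4]])

```text
clock: 6.4
tcp_pos: [0.4679, -0.2212, 0.0066]
orientation: [-0.001, -0.135, 0.991, 0.001]
wrist_force: [0.1, 0.0, -0.4]
finger_gap: 0.06
grip_force: 0.0
```

Emit:
step_arm(deltas=[[0, 0, 0, 0, 0, 0, -1], [0, 0, 0, 0, 0, 0, -1], [0, 0, 0, 0, 0, 0, -1], [0, 0, 0, 0, 0, 0, -1], [0, 0, 0, 0, 0, 0, -1]], newtons=60)

```text
clock: 6.9
tcp_pos: [0.4695, -0.2233, 0.0089]
orientation: [0.001, -0.135, 0.991, -0.001]
wrist_force: [1.3, 1.6, 7.5]
finger_gap: 0.033
grip_force: 60.5
```

Emit:
step_arm(deltas=[[0, 0, 20, 0, 0, 0, -1], [0, 0, 45, 0, 0, 0, -1], [0, 0, 45, 0, 0, 0, -1], [0, 0, 40, 0, 0, 0, -1], [11, 44, 0, 0, 0, -2, -1]])

```text
clock: 7.4
tcp_pos: [0.4829, -0.1844, 0.1639]
orientation: [0.005, -0.114, 0.993, -0.005]
wrist_force: [2.3, -0.0, -1.6]
finger_gap: 0.033
grip_force: 60.1
```

Emit:
step_arm(deltas=[[11, 44, 0, 0, 0, -2, -1], [11, 44, 0, 0, 0, -2, -1], [11, 44, 0, 0, 0, -2, -1], [11, 44, 0, 0, 0, -2, -1], [11, 44, 0, 0, 0, -2, -1]])

```text
clock: 7.9
tcp_pos: [0.5343, 0.043, 0.1577]
orientation: [0.0, -0.03, 1.0, -0.0]
wrist_force: [0.4, 0.8, -1.0]
finger_gap: 0.0327
grip_force: 60.1
```

Emit:
step_arm(deltas=[[11, 44, 0, 0, 0, 0, -1], [11, 44, 0, 0, 0, 0, -1], [11, 44, 0, 0, 0, 0, -1], [11, 40, 0, 0, 0, 0, -1], [0, 0, 0, 0, 0, 0, -1]])

```text
clock: 8.4
tcp_pos: [0.5789, 0.218, 0.1571]
orientation: [0.001, -0.033, 0.999, 0.001]
wrist_force: [-0.9, 0.2, -1.8]
finger_gap: 0.0328
grip_force: 60.2
```

Emit:
step_arm(deltas=[[0, 0, 0, 0, 0, 0, -1], [0, 0, 0, 0, 0, 0, -1]])

```text
clock: 8.6
tcp_pos: [0.5777, 0.2124, 0.1571]
orientation: [-0.0, -0.03, 1.0, -0.0]
wrist_force: [0.2, -0.5, -1.8]
finger_gap: 0.0327
grip_force: 60.2
```

```bash
python3 - <<'E'
from workcell import *
from h import *
t=read_camera("top"); s=read_camera("side"); np.savez("top2.npz",**t); np.savez("side2.npz",**s)
st=get_state(); print(st["tcp_pos"],st["orientation"],st["finger_gap"])
print(proj(t,st["tcp_pos"]),proj(s,st["tcp_pos"]))
cv2.imwrite("pics/c3.png",np.hstack([crop(t,180,245,40),crop(s,255,185,40)]))
E
```

```text
[0.57788698 0.21190023 0.15731193] [-1.53543235e-04 -2.96936702e-02  9.99559029e-01 -1.00304302e-04] 0.03256600840317963
[167.75221943 246.35331098] [253.62529954 173.21002531]
```

View pics/c3.png

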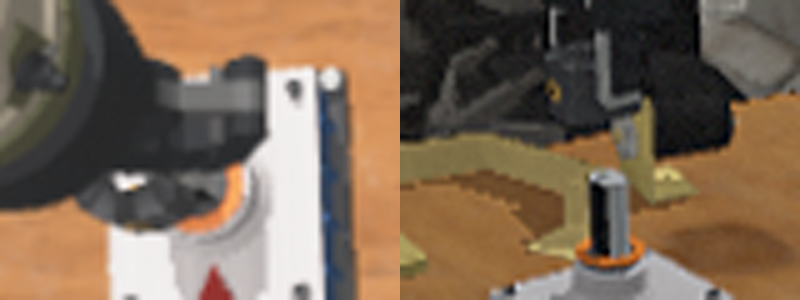

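The collar is held upright. The brass screw tip shows in the top view at about px (167,251), and the screw head in the side view at about px (245.6,173). I'll check the collar's offset in the grip.

```bash
python3 - <<'E'
from h import *
t=dict(np.load("top2.npz"));s=dict(np.load("side2.npz"))
T=np.array([.5779,.2119,.1645]); a=np.radians(183.4); d=np.array([np.cos(a),np.sin(a),0])
print("pred tip top",proj(t,T+.006*d),"pred head side",proj(s,T+.023*d))
for n,c,b in(("t",t,(150,238,200,262)),("s",s,(240,165,252,180))):
    u0,v0,u1,v1=b; h=cv2.cvtColor(c["image"],cv2.COLOR_RGB2HSV)[v0:v1,u0:u1].astype(int)
    m=(h[...,0]>12)&(h[...,0]<30)&(h[...,1]>70)&(h[...,2]>90); y,x=np.nonzero(m); print(n,[(i+u0,j+v0) for i,j in zip(x,y)])
print("s head at z",ray(s,245.6,173,.1645),"t tip",ray(t,166.8,251.4,.1645))
print([proj(t,T+np.array([x,y,-.015])) for x,y in((-.023,0),(0,.017),(0,-.017))])
E
```

```text
pred tip top [166.64594812 249.07983032] pred head side [245.41194039 172.37655086]
t [(np.int64(186), np.int64(249)), (np.int64(187), np.int64(249)), (np.int64(186), np.int64(250)), (np.int64(187), np.int64(250)), (np.int64(186), np.int64(251)), (np.int64(187), np.int64(251)), (np.int64(166), np.int64(252)), (np.int64(167), np.int64(252)), (np.int64(186), np.int64(252)), (np.int64(187), np.int64(252)), (np.int64(188), np.int64(252)), (np.int64(186), np.int64(253)), (np.int64(187), np.int64(253)), (np.int64(153), np.int64(254)), (np.int64(186), np.int64(254)), (np.int64(187), np.int64(254)), (np.int64(151), np.int64(255)), (np.int64(152), np.int64(255)), (np.int64(153), np.int64(255)), (np.int64(154), np.int64(255)), (np.int64(155), np.int64(255)), (np.int64(185), np.int64(255)), (np.int64(186), np.int64(255)), (np.int64(187), np.int64(255)), (np.int64(150), np.int64(256)), (np.int64(151), np.int64(256)), (np.int64(152), np.int64(256)), (np.int64(153), np.int64(256)), (np.int64(154), np.int64(256)), (np.int64(155), np.int64(256)), (np.int64(185), np.int64(256)), (np.int64(186), np.in
[... 1529 characters left out ...]
, np.int64(261)), (np.int64(153), np.int64(261)), (np.int64(154), np.int64(261)), (np.int64(155), np.int64(261)), (np.int64(156), np.int64(261)), (np.int64(157), np.int64(261)), (np.int64(158), np.int64(261)), (np.int64(159), np.int64(261)), (np.int64(160), np.int64(261)), (np.int64(161), np.int64(261))]
s [(np.int64(245), np.int64(171)), (np.int64(245), np.int64(172)), (np.int64(246), np.int64(172)), (np.int64(246), np.int64(173)), (np.int64(245), np.int64(174)), (np.int64(246), np.int64(174))]
s head at z [0.55327548 0.20653448 0.1645    ] t tip [0.5678701  0.21109636 0.1645    ]
[array([168.3999387 , 260.12056124]), array([159.26559654, 247.11966965]), array([178.71253514, 247.06895092])]
```

Emit:
step_arm(deltas=[[3, 2, 0, 0, 0, 0, -1], [2, 1.7, -10, 0, 0, 0, -1], [0, 0, -14, 0, 0, 0, -1], [0, 0, -10, 0, 0, 0, -1], [0, 0, 0, 0, 0, 0, -1]])

```text
clock: 9.2
tcp_pos: [0.5818, 0.2164, 0.1208]
orientation: [-0.002, -0.03, 1.0, -0.0]
wrist_force: [0.3, -0.2, -0.7]
finger_gap: 0.0327
grip_force: 60.2
```

Emit:
step_arm(deltas=[[0, 0, 0, 0, 0, 0, -1], [0, 0, 0, 0, 0, 0, -1]])

```text
clock: 9.4
tcp_pos: [0.5835, 0.2171, 0.1237]
orientation: [0.0, -0.031, 1.0, 0.0]
wrist_force: [0.2, 0.9, -0.9]
finger_gap: 0.0328
grip_force: 60.2
```

Emit:
step_arm(deltas=[[-0.5, -1.3, -2, 0, 0, 0, -1], [0, 0, -2, 0, 0, 0, -1], [0, 0, -2, 0, 0, 0, -1], [0, 0, -2, 0, 0, 0, -1], [0, 0, -2, 0, 0, 0, -1]])

```text
clock: 9.9
tcp_pos: [0.5829, 0.2157, 0.1132]
orientation: [0.0, -0.031, 1.0, 0.0]
wrist_force: [0.5, -1.3, -0.4]
finger_gap: 0.0328
grip_force: 60.3
```

Emit:
step_arm(deltas=[[0, 0, 0, 0, 0, 0, -1]])

```text
clock: 10.0
tcp_pos: [0.5829, 0.2157, 0.1129]
orientation: [0.0, -0.031, 1.0, 0.0]
wrist_force: [1.3, 0.5, -2.3]
finger_gap: 0.0327
grip_force: 60.2
```

Emit:
step_arm(deltas=[[0, 0, -2, 0, 0, 0, -1], [0, 0, -2, 0, 0, 0, -1], [0, 0, -2, 0, 0, 0, -1], [0, 0, -2, 0, 0, 0, -1], [0, 0, 0, 0, 0, 0, -1]])

```text
clock: 10.5
tcp_pos: [0.5829, 0.2157, 0.1049]
orientation: [0.0, -0.031, 1.0, 0.0]
wrist_force: [1.4, -0.3, -2.9]
finger_gap: 0.0329
grip_force: 60.2
```

Emit:
step_arm(deltas=[[0, 0, -2, 0, 0, 0, -1], [0, 0, -2, 0, 0, 0, -1], [0, 0, -2, 0, 0, 0, -1], [0, 0, 0, 0, 0, 0, -1]])

```text
clock: 10.9
tcp_pos: [0.5829, 0.2157, 0.0989]
orientation: [0.0, -0.031, 1.0, 0.0]
wrist_force: [3.3, 0.3, -2.3]
finger_gap: 0.0327
grip_force: 60.2
```

Emit:
step_arm(deltas=[[0.5, 0, -2, 0, 0, 0, -1], [0, 0, -2, 0, 0, 0, -1], [0, 0, -2, 0, 0, 0, -1], [0, 0, -2, 0, 0, 0, -1], [0, 0, -2, 0, 0, 0, -1]])

```text
clock: 11.4
tcp_pos: [0.5829, 0.2157, 0.0889]
orientation: [-0.0, -0.031, 1.0, 0.0]
wrist_force: [1.7, -0.1, -1.6]
finger_gap: 0.0329
grip_force: 60.3
```

Emit:
step_arm(deltas=[[0, 0, -2, 0, 0, 0, -1], [0, 0, -2, 0, 0, 0, -1], [0, 0, -2, 0, 0, 0, -1], [0, 0, 0, 0, 0, 0, -1]])

```text
clock: 11.8
tcp_pos: [0.5829, 0.2157, 0.0827]
orientation: [-0.0, -0.031, 1.0, 0.0]
wrist_force: [1.2, -0.3, -2.0]
finger_gap: 0.0327
grip_force: 60.3
```

Emit:
step_arm(deltas=[[0, 0, -2, 0, 0, 0, -1], [0, 0, -1, 0, 0, 0, -1], [0, 0, -1, 0, 0, 0, -1], [0, 0, -1, 0, 0, 0, -1], [0, 0, 0, 0, 0, 0, -1]])

```text
clock: 12.3
tcp_pos: [0.5829, 0.2157, 0.0785]
orientation: [-0.0, -0.031, 1.0, 0.0]
wrist_force: [-1.6, -0.3, 4.4]
finger_gap: 0.033
grip_force: 60.9
```

Emit:
step_arm(deltas=[[0, 0, -1, 0, 0, 0, -1], [0, 0, -1, 0, 0, 0, -1], [0, 0, -1, 0, 0, 0, -1], [0, 0, 0, 0, 0, 0, -1]])

```text
clock: 12.7
tcp_pos: [0.583, 0.2157, 0.0759]
orientation: [0.0, -0.031, 1.0, 0.0]
wrist_force: [-2.2, -0.6, 7.7]
finger_gap: 0.0331
grip_force: 61.5
```

Emit:
step_arm(deltas=[[0, 0, -1, 0, 0, 0, -1], [0, 0, -1, 0, 0, 0, -1], [0, 0, 0, 0, 0, 0, -1], [0, 0, 0, 0, 0, 0, -1]], newtons=90)

```text
clock: 13.1
tcp_pos: [0.583, 0.2157, 0.0759]
orientation: [0.001, -0.031, 1.0, 0.0]
wrist_force: [-7.7, -2.1, 19.5]
finger_gap: 0.032
grip_force: 92.6
```

```bash
python3 - <<'E'
from workcell import *
from h import *
t=read_camera("top"); s=read_camera("side"); st=get_state(); print(st["tcp_pos"],st["wrist_force"],st["ft_torque"],st["grip_force"])
cv2.imwrite("pics/c4.png",np.hstack([crop(t,180,250,36),crop(s,255,205,28)]))
E
```

```text
[0.58301964 0.21573177 0.07588818] [-6.85311215 -0.71214034 18.92097415] [-0.39550522  1.50126437  0.00899754] 92.61406542733312
```

View pics/c4.png

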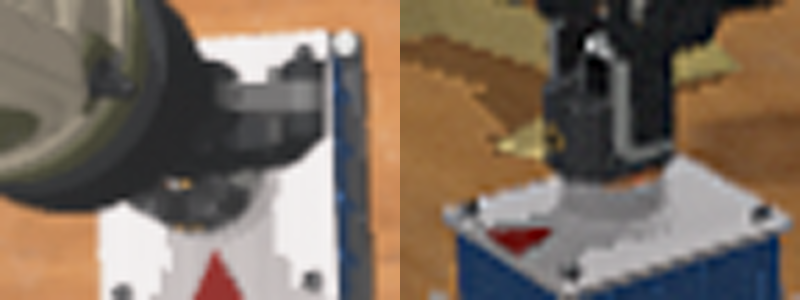

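The collar is fully down on the ring: travel stopped at TCP z 0.0759 and the force rose to about 20 N. In the side view the screw at (555,142) is on the pointer side. I'm handing in.

```bash
python3 -c "
from workcell import *
print(hand_in())"
```

```text
the job is handed in; nothing more can be done
None
```

I turned the shaft until its flat faced the pointer, slid the collar on with its set screw over the flat, and handed in while still holding it pressed fully down (about 19 N at the wrist, 90 N grip); the judge's result was not shown.

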